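Make up the stone and plaster tool kits

ROBOT

A 6-joint arm with a two-finger parallel gripper is mounted at the origin on the work surface. World frame = base frame: x ahead of the robot, y to its left, z up, the work surface at z = 0. Lengths are in mm, angles in rad, forces in N, time in s.
With the tool pointing down it reaches from about 350 to 975 mm from the base axis. Payload 7.1 kg.
Tool frame: the origin (TCP) lies between the finger pads; the fingertips stand 19 mm ahead of it and the grasp point (between the pads) is the TCP (ctrl.tcp_to_tips is the distance from the TCP to the fingertips, in mm); z points along the fingers, y is the line along which they close (so a half turn about z gives the same grasp; the last joint's range is limited). The gripper opens to 88 mm and grips with 3 to 60 N. Pads are 20 mm wide; open, the fingers measure 115 mm over their backs; the gripper's body (75 mm by 178 mm) begins 61 mm behind the grasp point.
Start: joints at [-1.368, 0.423, 1.63, -0, 1.089, -0.019], TCP at [137.511, -609.669, 241.675] pointing down, gripper open.
Joint ranges: [-3, 3], [-0.9, 2.11], [0.09, 2.58], [-1.31, 4.45], [0.11, 2.69], [-2.54, 2.54]. Speed limits (rad/s): [2.39, 2.39, 3.01, 3.14, 3.14, 3.14].

INTERFACE

Orientations are given as a rotation vector (axis times angle).
In Python, from workcell import status, optics, ctrl gives the robot as it stands. The module is installed in compiled form; this text tells all that it offers.
- The arm moves only by the shell command python3 -m inch 'ROWS'. ROWS is JSON, a list that holds one entry, the list of rows, each a list of 7 numbers: the shift along the tool's x, y, z in mm, then the turn, a rotation vector about the tool's x, y, z in rad, then the opening in per cent of the stroke, from 0 (shut) to 100 (fully open). A call has 1 to 20 rows; each row is the pose to reach, as a shift and turn from the pose commanded when the call began, along the tool's axes at that moment; what a row does not reach only later rows make up. A row lasts 1/10 s, in which the tool goes at most 50 mm and 8.59 degrees, less where a joint would pass 70% of its speed; a pose out of reach is approached as far as the arm can. A call with a gripper value outside its range is refused whole. The fingers move at their own pace and stop on an object; the grip force is fixed at half the most. Time passes only in rows, so rows that repeat a pose let the fingers close. It gives the time, the measured TCP pose, the force, the opening and the grip force at its end, in the units of the state.
- status.get_obs(): the state, without advancing time (a new reading comes with each control period).
- optics.get_image(name): name is "side" or "top" or "wrist"; returns a dict with "frame" (420x560x3 uint8, red, green, blue), "fx", "fy", "cx", "cy" (pixels), "rvec" (rotation vector, rad) and "tvec" (3), from world to camera coordinates, as OpenCV has them; the wrist camera has in their place "hand_eye" (4x4, takes a point from camera to tool coordinates, whose origin is the TCP and whose axes are the flange's). Camera axes: x right, y down, z forward; pixel columns grow to the right and rows downward; lengths in mm; the calibration is good to about 2 mm. The wrist camera is an equidistant fisheye: a pixel r from the principal point sees the ray r / f radians off the axis. A picture is of the moment at which its call begins: read the wrist's pose just before it. There is no depth.
- ctrl.close_job(): hands the job in; it is judged then, once.
The state is a dict: "t": time; "qpos": joint angles; "qvel": joint speeds; "joint_torque": joint torques, N m; "ee_pos": TCP position; "orientation": TCP orientation; "ft_force": force on the tool from outside, world axes, zero at the start; "moment": the same for the moment, N m; "width": finger opening in mm; "grasp_force": force on a finger pad.
Only numpy, scipy, OpenCV 4.12 (cv2) and the standard library are available. Lean on these libraries where they do the work, as an engineer would, in place of code of your own. Each camera call takes 0.05 s, during which the arm holds its last target. There are 200 camera calls.

TASK

Make up the two tool kits for this afternoon's carvers: the stone kit in the blue tray gets the hammer and the orange-sleeved flat chisel, the plaster kit in the yellow tray gets the red rasp plane, the cork sanding block and the wooden-handled gouge. Lay every tool flat on its tray's floor, lengthwise and side by side, each set down and not dropped; take the hammer at its balance point and keep it level, so that its heavy head does not swing down. Leave the roll of masking tape where it is.

Things in the scene. Friction and masses are not known exactly. Their poses are not given: they have to be found in the camera images.
- blue_tray: Blue shallow metal tray, 280 x 260 mm outside, 270 x 250 mm inside (long side along its x); 4 mm thick floor, 5 mm thick walls, rim 18 mm above the table. Origin: centre of its underside, on the table, z up. It does not move when pushed.
- yellow_tray: Yellow shallow metal tray, 280 x 260 mm outside, 270 x 250 mm inside (long side along its x); 4 mm thick floor, 5 mm thick walls, rim 18 mm above the table. Origin: centre of its underside, on the table, z up. It does not move when pushed.
- hammer: Forged stone hammer on its side, 190 mm long, 28 mm high, 0.55 to 0.78 kg: dark steel head 70 mm wide at x +67 to +95 mm; bare steel shaft 18 mm wide, 6 to 22 mm above the underside, at x +5 to +67 mm; black grip 30 mm wide behind it. Balance point: on the shaft at x = +40 mm. Origin: middle of length and width, at the underside; z up, x along its length towards the head.
- chisel: Flat cold chisel, 185 mm long, 24 mm high, about 0.25 kg: orange plastic sleeve of 24 x 24 mm at x -65 to +35 mm, on which it lies, then a 14 mm steel bar and a 30 mm wide flat edge. It balances near its origin. Origin: middle of length and width, at the underside; z up, x along its length towards the cutting edge.
- gouge: Carving gouge, 185 mm long, 26 mm high, about 0.11 kg: beech-coloured handle of 26 x 26 mm at x -92 to +12 mm, on which it lies, brass ferrule, then a thin steel blade 13 mm wide. It balances about 15 mm behind its origin (x = -15 mm). Origin: middle of length and width, at the underside; z up, x along its length towards the cutting edge.
- rasp: Rasp plane, 190 mm long, about 0.38 kg: steel blade 42 mm wide and 6 mm thick underneath, on it a red frame 38 mm wide, top at 26 mm; black rear handle (63 mm high) at x -92 to -45 mm, black front knob (57 mm high) at x +55 to +85 mm, frame clear between. Balances at its origin. Origin: middle of length and width, at the underside; z up, x along its length towards the knob.
- sanding_block: Cork sanding block 110 x 60 mm, 40 mm high, about 0.12 kg, with dark grey abrasive paper round its foot. Origin: middle of length and width, at the underside; z up, x along its length towards one end.
- tape_roll: Roll of cream masking tape lying flat, 90 mm across, 45 mm high, open middle. Not part of either kit; stays where it is. Origin: centre of its underside.
Mind the look-alikes: they are no part of the job. What is shaped like the sanding_block but green is not meant.

How it is judged (in metres and radians):
At the end, for the whole second after the job is handed in: Hammer and chisel in the blue tray; rasp, block and gouge in the yellow: flat on the floor (within 5 mm, 0.07 rad), origin within 85 mm of the tray's centre lengthwise, 115 mm across, within 0.35 rad of its length; at rest; tape within 20 mm of its start (x of hammer in the frame of blue_tray between -0.085 and 0.085 m and y of hammer in the frame of blue_tray between -0.115 and 0.115 m and z of hammer in the frame of blue_tray between 0 and 0.009 m and angle between each of hammer, chisel, rasp, sanding_block, gouge's own z axis and vertical below 0.07 rad and angle between the x axis of each of hammer, chisel and the x axis of blue_tray, either way round below 0.35 rad and linear speed of each of hammer, chisel, rasp, sanding_block, gouge below 0.02 m/s and angular speed of each of hammer, chisel, rasp, sanding_block, gouge below 0.2 rad/s and x of chisel in the frame of blue_tray between -0.085 and 0.085 m and y of chisel in the frame of blue_tray between -0.115 and 0.115 m and z of chisel in the frame of blue_tray between 0 and 0.009 m and x of rasp in the frame of yellow_tray between -0.085 and 0.085 m and y of rasp in the frame of yellow_tray between -0.115 and 0.115 m and z of rasp in the frame of yellow_tray between 0 and 0.009 m and angle between the x axis of each of rasp, sanding_block, gouge and the x axis of yellow_tray, either way round below 0.35 rad and x of sanding_block in the frame of yellow_tray between -0.085 and 0.085 m and y of sanding_block in the frame of yellow_tray between -0.115 and 0.115 m and z of sanding_block in the frame of yellow_tray between 0 and 0.009 m and x of gouge in the frame of yellow_tray between -0.085 and 0.085 m and y of gouge in the frame of yellow_tray between -0.115 and 0.115 m and z of gouge in the frame of yellow_tray between 0 and 0.009 m and distance of tape_roll from where it was at the start of the episode below 0.02 m); the robot touches nothing.
It fails at once if the hammer tips more than 0.35 rad out of level (angle between hammer's own z axis and vertical above 0.35 rad).
It fails at once if the masking tape is moved by more than 20 mm (distance of tape_roll from where it was at the start of the episode above 0.02 m).
It fails at once if a tool is dropped (falls free of the fingers by more than about 25 mm: over 0.7 m/s) ((linear speed of hammer above 0.7 m/s and contact force between hammer and the fingers below 0.2 N) or (linear speed of chisel above 0.7 m/s and contact force between chisel and the fingers below 0.2 N) or (linear speed of rasp above 0.7 m/s and contact force between rasp and the fingers below 0.2 N) or (linear speed of sanding_block above 0.7 m/s and contact force between sanding_block and the fingers below 0.2 N) or (linear speed of gouge above 0.7 m/s and contact force between gouge and the fingers below 0.2 N)).
It also fails if it takes over 134 s, if anything falls off the work surface, if the arm or the gripper's body presses on something with over 40 N, if the wrist force passes 120 N, or if a joint passes its speed limit or range.

## Working session

There is one attempt and no reset: what is moved stays moved. The work goes in short steps, Python scripts to look and compute and a shell command to move; the robot and the scene stay as the last step left them, time stands still between calls to the robot, and variables do not carry over. Pictures are saved under pics/ and viewed, at most 14 in all, crops included, and the job is handed in when it is done.

```bash
mkdir -p pics
python3 - <<'E'
from workcell import status, optics, ctrl
import cv2, json
o=status.get_obs(); print({k:o[k] for k in('t','ee_pos','orientation','width','ft_force')})
for n in('top','side'):
    d=optics.get_image(n); cv2.imwrite(f'pics/{n}0.png',cv2.cvtColor(d['frame'],cv2.COLOR_RGB2BGR)); print(n,{k:d[k] for k in d if k!='frame'})
E
```

```text
{'t': 0.0, 'ee_pos': array([ 137.41068461, -609.17499075,  240.90734796]), 'orientation': array([-3.12078573e+00, -3.47568302e-01,  2.22166510e-04]), 'width': 87.83225721047422, 'ft_force': array([-0.06597628,  0.47936866,  0.67250367])}
top {'fx': 537.3319006854327, 'fy': 537.3319006854327, 'cx': 273.5094974043596, 'cy': 214.10615025292685, 'rvec': array([ 2.16735883, -2.17773232,  0.08844111]), 'tvec': array([ 115.48025139,  540.37631738, 1449.69236404])}
side {'fx': 485.27707437688986, 'fy': 485.27707437688986, 'cx': 286.771265253062, 'cy': 209.25866341193418, 'rvec': array([ 2.19063589, -0.27758473,  0.13657328]), 'tvec': array([-499.89386574,  148.5677247 , 1461.78478467])}
```

View pics/top0.png

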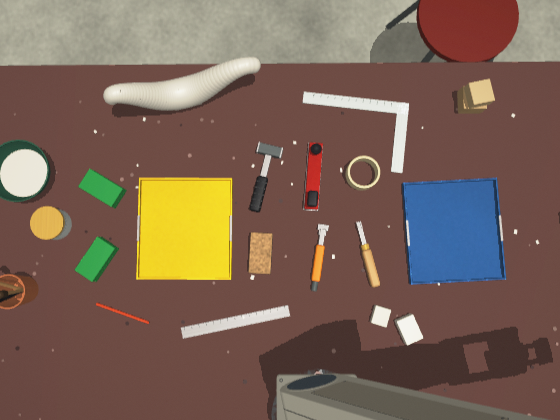

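View pics/side0.png

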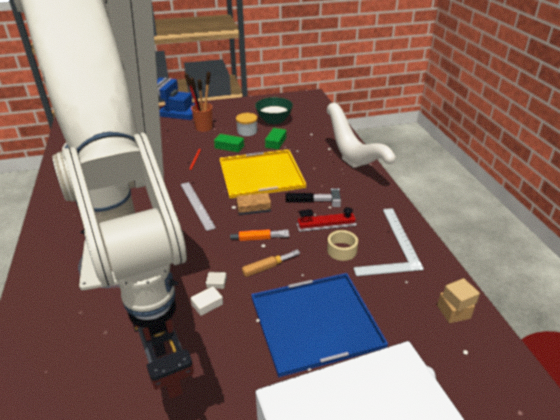

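The top view has all items lying roughly along world x. The yellow tray is at (184,228), the blue tray at (454,231), the hammer at (266,178), the rasp at (314,176), the tape at (362,172), the cork block at (260,253), the chisel at (319,258) and the gouge at (368,255). The side view confirms this, and the green blocks are the look-alikes.

```bash
cat > h.py <<'E'
import numpy as np, cv2
from scipy.spatial.transform import Rotation as R
def ground(d,uv,z):
    Rm=cv2.Rodrigues(d['rvec'])[0]; c=-Rm.T@d['tvec']
    r=Rm.T@np.array([(uv[0]-d['cx'])/d['fx'],(uv[1]-d['cy'])/d['fy'],1]); return c+r*(z-c[2])/r[2]
def go(x,y,z,yaw):
    "shift and turn in tool axes to TCP x,y,z pointing down, tool x axis at yaw in world"
    from workcell import status
    o=status.get_obs(); Q=R.from_rotvec(o['orientation'])
    T=R.from_euler('z',yaw)*R.from_euler('x',np.pi)
    print('shift',Q.inv().apply(np.array([x,y,z])-o['ee_pos']).round(1),'turn',(Q.inv()*T).as_rotvec().round(3),'t',round(o['t'],2),'w',round(o['width'],1))
E
python3 - <<'E'
from h import *
from workcell import optics
d=optics.get_image('top'); f=d['frame']; b=cv2.cvtColor(f,cv2.COLOR_RGB2BGR); hsv=cv2.cvtColor(f,cv2.COLOR_RGB2HSV)
def find(name,lo,hi,box,z):
    x0,y0,x1,y1=box; m=np.zeros(hsv.shape[:2],np.uint8)
    m[y0:y1,x0:x1]=cv2.inRange(hsv[y0:y1,x0:x1],lo,hi)
    c=max(cv2.findContours(m,0,2)[0],key=cv2.contourArea)
    p=np.array([ground(d,q,z)[:2] for q in c[:,0].astype(float)],np.float32)
    (x,y),(w,h),a=cv2.minAreaRect(p)
    if w<h: w,h,a=h,w,a+90
    a=(a+90)%180-90
    print(name,'c %.0f %.0f size %.0f %.0f ang %.3f'%(x,y,w,h,np.radians(a)))
find('yellow',(22,120,100),(34,255,255),(125,165,245,290),18)
find('blue',(100,120,50),(125,255,255),(390,165,520,300),18)
find('rasp',(0,180,120),(6,255,255),(300,130,330,215),26)
find('block',(5,60,90),(20,255,255),(240,225,280,280),40)
find('chisel_sleeve',(5,180,150),(18,255,255),(300,215,335,300),24)
find('gouge_handle',(8,80,120),(25,255,255),(345,215,390,295),26)
for n,q,z in(('headL',(258,147),28),('headR',(283,152),28),('gripend',(257,211),28),('tape',(362,172),45)): print(n,ground(d,q,z).round())
cv2.imwrite('pics/c1.png',cv2.resize(b[130:300,235:395],None,fx=3.5,fy=3.5,interpolation=cv2.INTER_CUBIC))
E
```

```text
yellow c 504 359 size 279 260 ang -0.004
blue c 494 -379 size 279 262 ang 0.049
rasp c 651 3 size 131 36 ang -0.085
block c 437 151 size 145 106 ang -0.005
chisel_sleeve c 407 -7 size 97 23 ang -0.155
gouge_handle c 400 -149 size 120 26 ang 0.247
headL [727. 155.  28.]
headR [713.  86.  28.]
gripend [549. 158.  28.]
tape [ 653. -128.   45.]
```

View pics/c1.png

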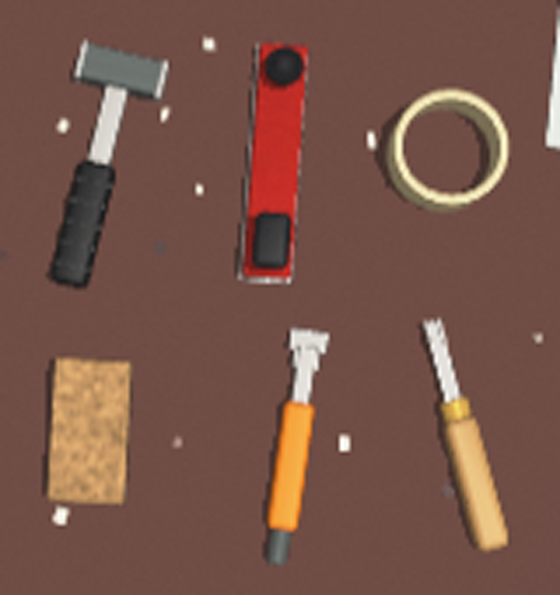

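The crop shows the hammer shaft from (99,163) to (117,88), with its balance point near (109,121). The block's corners are (53,360), (130,362), (124,503) and (48,498). The rasp's ends are at (283,44) and (266,281), knob upward.

Run:
```python
from h import *
from workcell import optics
d=optics.get_image('top')
P=lambda u,v,z: ground(d,(u/3.5+235,v/3.5+130),z)[:2]
a,b=P(99,163,22),P(117,88,22); bal=a+(b-a)*35/62; e=P(68,281,24);hd=P(123,65,28)
print('hammer bal',bal.round(),'shaftlen',np.linalg.norm(b-a).round(),'grip->bal (135)',np.linalg.norm(bal-e).round(),'ang',np.arctan2(*(b-a)[::-1]).round(3),np.arctan2(*(hd-e)[::-1]).round(3))
c=[P(*q,40) for q in((53,360),(130,362),(124,503),(48,498))]; m=np.mean(c,0); ax=(c[0]+c[1]-c[2]-c[3])/2
print('block',m.round(),np.linalg.norm(ax).round(),np.linalg.norm(c[0]-c[1]).round(),np.arctan2(ax[1],ax[0]).round(3))
f,r=P(283,44,15),P(266,281,6); print('rasp',((f+r)/2).round(),np.linalg.norm(f-r).round(),np.arctan2(*(f-r)[::-1]).round(3))
go(*bal,130,np.arctan2(*(hd-e)[::-1]))
```

```text
hammer bal [679. 133.] shaftlen 62.0 grip->bal (135) 132.0 ang -0.236 -0.251
block [434. 149.] 107.0 60.0 -0.042
rasp [647.   1.] 190.0 -0.079
shift [ 691.9 -604.4  111.8] turn [-0.001  0.     0.473] t 0.2 w 87.3
```

```bash
python3 -m inch '[[[30,-26,0,0,0,0.03,100],[70,-61,2,0,0,0.06,100],[110,-96,5,0,0,0.1,100],[150,-131,10,0,0,0.14,100],[190,-166,20,0,0,0.18,100],[225,-196,30,0,0,0.21,100],[260,-227,40,0,0,0.24,100],[295,-258,50,0,0,0.27,100],[330,-288,60,0,0,0.3,80],[365,-319,70,0,0,0.33,80],[400,-350,80,0,0,0.36,80],[435,-380,90,0,0,0.39,80],[470,-411,95,0,0,0.42,80],[510,-446,100,0,0,0.45,80],[550,-480,105,0,0,0.47,80],[590,-515,110,0,0,0.47,80],[630,-550,112,0,0,0.47,80],[665,-580,112,0,0,0.47,80],[692,-604,112,0,0,0.47,80],[692,-604,112,0,0,0.47,80]]]'
python3 - <<'E'
from h import *
from workcell import optics
go(679,133,21,-.245)
d=optics.get_image('wrist'); cv2.imwrite('pics/w1.png',cv2.cvtColor(d['frame'],cv2.COLOR_RGB2BGR)); print(d['hand_eye'],d['fx'],d['cx'],d['cy'])
E
```

```text
t: 2.2
ee_pos: [682.6, 136.5, 129.6]
orientation: [-3.116, 0.382, -0.005]
ft_force: [-0.5, -0.5, 0.5]
width: 69.8
grasp_force: 0.0
shift [ -2.9   4.5 108.6] turn [-0.002 -0.003  0.001] t 2.2 w 69.8
[[ 3.28045137e-04 -9.68419354e-01 -2.49326788e-01  6.67147949e+01]
 [ 9.99999409e-01  5.76199244e-04 -9.22313878e-04  2.26474925e-01]
 [ 1.03684852e-03 -2.49326338e-01  9.68418970e-01 -1.42468125e+02]
 [ 0.00000000e+00  0.00000000e+00  0.00000000e+00  1.00000000e+00]] 325.19226210127806 277.79495063954647 209.18431714568663
```

View pics/w1.png

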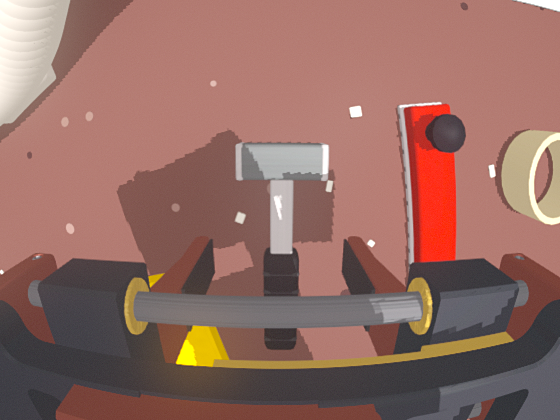

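The wrist view shows the hammer centred and aligned between the fingers, with its shaft from (281,250) to (282,181). I'll work out the balance point from that.

```bash
cat >> h.py <<'E'
def wp(d,o,uv,z):
    "wrist pixel -> world point at height z"
    dx,dy=uv[0]-d['cx'],uv[1]-d['cy']; r=np.hypot(dx,dy); t=r/d['fx']
    v=np.array([np.sin(t)*dx/r,np.sin(t)*dy/r,np.cos(t)]); H=np.array(d['hand_eye']); Q=R.from_rotvec(o['orientation'])
    v=Q.apply(H[:3,:3]@v); c=Q.apply(H[:3,3])+o['ee_pos']; return c+v*(z-c[2])/v[2]
E
python3 - <<'E'
from h import *
from workcell import optics,status
o=status.get_obs(); d=optics.get_image('wrist')
a,b=[wp(d,o,q,22) for q in((281,250),(282,181))]; bal=a+(b-a)*35/62
print(a,b,np.linalg.norm(a-b),bal,o['ee_pos']); go(*bal[:2],21,-.245)
E
```

```text
[648.70198772 139.44178882  22.        ] [704.17261607 124.94495838  22.        ] 57.33366116173459 [680.01605211 131.25809421  22.        ] [680.57727317 134.15854289 129.181546  ]
shift [  1.    1.  107.9] turn [ 0.001  0.001 -0.001] t 2.3 w 69.9
```

```bash
python3 -m inch '[[[1,1,25,0,0,0,80],[1,1,55,0,0,0,80],[1,1,80,0,0,0,80],[1,1,98,0,0,0,80],[1,1,105,0,0,0,80],[1,1,108,0,0,0,80],[1,1,108,0,0,0,80],[1,1,108,0,0,0,0],[1,1,108,0,0,0,0],[1,1,108,0,0,0,0],[1,1,108,0,0,0,0],[1,1,108,0,0,0,0],[1,1,108,0,0,0,0],[1,1,108,0,0,0,0],[1,1,106,0,0,0,0],[1,1,103,0,0,0,0],[1,1,100,0,0,0,0],[1,1,96,0,0,0,0],[1,1,96,0,0,0,0]]]'
python3 - <<'E'
from h import *
from workcell import optics,status
o=status.get_obs();print(o['moment'],o['grasp_force'],o['ee_pos'],o['width'])
d=optics.get_image('wrist'); cv2.imwrite('pics/w2.png',cv2.cvtColor(d['frame'],cv2.COLOR_RGB2BGR))
E
```

```text
t: 4.2
ee_pos: [680.8, 130.5, 34.3]
orientation: [-3.117, 0.389, -0.001]
ft_force: [0.7, -0.1, -5.8]
width: 17.5
grasp_force: 30.0
[ 0.11889335 -0.01158688  0.01120187] 29.97107058763504 [680.77791242 130.54187099  34.33277869] 17.53771763168533
```

View pics/w2.png

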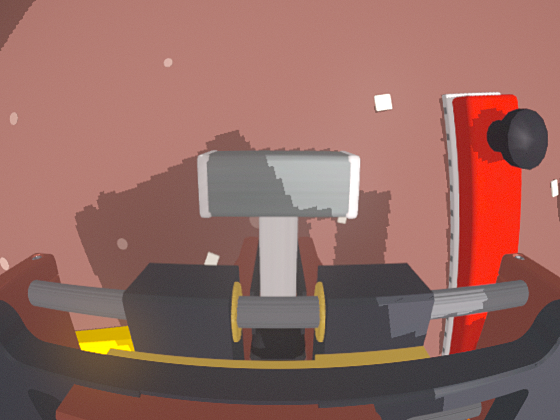

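Grasped and level: width is 17.5 mm, grip 30 N and moment small, and the head is symmetric in the wrist view.

Run:
```python
from h import *
go(531.3,-322,100,.049)
```

```text
shift [-33.5 475.3 -66. ] turn [-0.    -0.001 -0.297] t 4.25 w 17.7
```

```bash
python3 -m inch '[[[0,0,-8,0,0,0,0],[0,0,-22,0,0,0,0],[0,5,-38,0,0,0,0],[-1,18,-52,0,0,-0.02,0],[-3,38,-62,0,0,-0.03,0],[-5,66,-66,0,0,-0.05,0],[-7,100,-66,0,0,-0.07,0],[-10,136,-66,0,0,-0.09,0],[-12,172,-66,0,0,-0.11,0],[-15,208,-66,0,0,-0.13,0],[-17,244,-66,0,0,-0.15,0],[-20,280,-66,0,0,-0.17,0],[-22,316,-66,0,0,-0.2,0],[-25,352,-66,0,0,-0.22,0],[-27,386,-66,0,0,-0.24,0],[-29,416,-66,0,0,-0.26,0],[-31,440,-66,0,0,-0.28,0],[-33,460,-66,0,0,-0.295,0],[-34,471,-66,0,0,-0.297,0],[-34,475,-66,0,0,-0.297,0]]]'
python3 - <<'E'
from h import *
from workcell import status
go(531.3,-322,27,.049); o=status.get_obs(); print(o['moment'])
E
```

```text
t: 6.25
ee_pos: [530.7, -322.8, 100.9]
orientation: [3.14, 0.074, 0.002]
ft_force: [-0.3, 0.1, -7.2]
width: 18.1
grasp_force: 30.0
shift [ 0.6 -0.8 73.9] turn [ 0.001 -0.001 -0.002] t 6.25 w 18.1
[-0.01244962  0.00648447  0.08394752]
```

```bash
python3 -m inch '[[[0,0,10,0,0,0,0],[0,0,25,0,0,0,0],[0,0,42,0,0,0,0],[0,0,56,0,0,0,0],[0,0,66,0,0,0,0],[0,0,71,0,0,0,0],[0,0,73,0,0,0,0],[0,0,74,0,0,0,0],[0,0,74.5,0,0,0,0],[0,0,74.5,0,0,0,0]]]'
python3 -c "
from workcell import status;o=status.get_obs();print(o['ft_force'],o['ee_pos'])"
```

```text
t: 7.25
ee_pos: [531.2, -321.8, 25.8]
orientation: [3.14, 0.076, 0.002]
ft_force: [0.6, 0.1, -5.9]
width: 17.8
grasp_force: 30.0
[ 0.5823131   0.08628606 -5.90636738] [ 531.19498561 -321.83840269   25.77934846]
```

```bash
python3 -m inch '[[[0,0,0.7,0,0,0,0],[0,0,1.2,0,0,0,0],[0,0,1.2,0,0,0,0],[0,0,1.2,0,0,0,22],[0,0,1.2,0,0,0,24],[0,0,1.2,0,0,0,35],[0,0,1.2,0,0,0,60],[0,0,1.2,0,0,0,60],[0,0,1.2,0,0,0,60],[0,0,-10,0,0,0,60],[0,0,-35,0,0,0,60],[0,0,-75,0,0,0,60],[0,0,-100,0,0,0,60]]]'
python3 - <<'E'
from h import *
go(422,-9,110,-.155)
E
```

```text
t: 8.55
ee_pos: [531.5, -322.0, 128.2]
orientation: [3.139, 0.077, 0.003]
ft_force: [0.4, -0.2, -0.1]
width: 52.7
grasp_force: 0.0
shift [ -94.2 -318.    17.5] turn [ 0.001 -0.002  0.204] t 8.55 w 52.7
```

```bash
python3 -m inch '[[[-9,-30,2,0,0,0.02,70],[-21,-70,4,0,0,0.05,70],[-34,-115,6,0,0,0.08,70],[-48,-162,8,0,0,0.11,70],[-62,-208,12,0,0,0.14,70],[-75,-250,15,0,0,0.17,70],[-85,-286,18,0,0,0.19,70],[-92,-308,22,0,0,0.204,70],[-94,-318,35,0,0,0.204,70],[-94,-318,60,0,0,0.204,70],[-94,-318,85,0,0,0.204,70],[-94,-318,100,0,0,0.204,70],[-94,-318,105,0,0,0.204,70],[-94,-318,106,0,0,0.204,70],[-94,-318,106,0,0,0.204,0],[-94,-318,106,0,0,0.204,0],[-94,-318,106,0,0,0.204,0],[-94,-318,106,0,0,0.204,0],[-94,-318,106,0,0,0.204,0],[-94,-318,106,0,0,0.204,0]]]'
python3 - <<'E'
from h import *
from workcell import status
# chisel origin at TCP ; target tray (0,-55)
go(494+2.7,-379-55,100,.049); o=status.get_obs(); print(o['grasp_force'],o['moment'])
E
```

```text
t: 10.55
ee_pos: [421.5, -8.6, 19.4]
orientation: [-3.132, 0.244, -0.001]
ft_force: [0.8, 0.4, 4.3]
width: 23.8
grasp_force: 30.2
shift [140.1 408.7 -80.6] turn [ 0.    -0.    -0.204] t 10.55 w 23.8
30.211489129724214 [-0.07222814  0.03203122  0.02197019]
```

```bash
python3 -m inch '[[[0,0,-8,0,0,0,0],[0,0,-25,0,0,0,0],[4,10,-45,0,0,0,0],[10,28,-62,0,0,-0.02,0],[18,52,-74,0,0,-0.03,0],[28,82,-80,0,0,-0.05,0],[40,116,-81,0,0,-0.07,0],[52,152,-81,0,0,-0.09,0],[64,188,-81,0,0,-0.1,0],[77,224,-81,0,0,-0.12,0],[89,260,-81,0,0,-0.14,0],[101,295,-81,0,0,-0.16,0],[112,328,-81,0,0,-0.17,0],[122,356,-81,0,0,-0.19,0],[130,379,-81,0,0,-0.2,0],[136,396,-81,0,0,-0.204,0],[139,405,-81,0,0,-0.204,0],[140,409,-81,0,0,-0.204,0],[140,409,-81,0,0,-0.204,0]]]'
python3 - <<'E'
from h import *
from workcell import status,optics
go(494+2.7,-379-55,24,.049); o=status.get_obs(); print(o['grasp_force'],o['moment'])
d=optics.get_image('wrist'); cv2.imwrite('pics/w3.png',cv2.cvtColor(d['frame'],cv2.COLOR_RGB2BGR))
E
```

```text
t: 12.45
ee_pos: [496.1, -433.8, 100.0]
orientation: [-3.14, -0.076, 0.001]
ft_force: [-0.9, 0.8, -2.2]
width: 23.6
grasp_force: 30.0
shift [ 0.7  0.2 76. ] turn [-0.001  0.001 -0.   ] t 12.45 w 23.6
29.999362528324127 [-0.02642829 -0.01129845 -0.00858539]
```

View pics/w3.png

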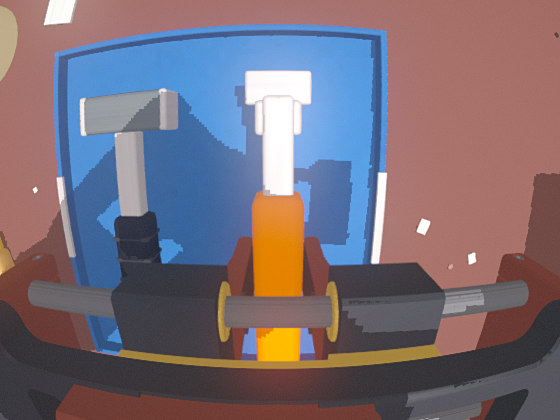

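The hammer lies flat in the tray, its head at (128,112). The chisel is held level and over its place.

```bash
python3 -m inch '[[[0,0,12,0,0,0,0],[0,0,30,0,0,0,0],[0,0,48,0,0,0,0],[0,0,62,0,0,0,0],[0,0,71,0,0,0,0],[0,0,75,0,0,0,0],[0,0,76.5,0,0,0,0],[0,0,77,0,0,0,0],[0,0,77,0,0,0,0],[0,0,77,0,0,0,28],[0,0,77,0,0,0,33],[0,0,77,0,0,0,55],[0,0,77,0,0,0,60],[0,0,77,0,0,0,60],[0,0,68,0,0,0,60],[0,0,45,0,0,0,60],[0,0,5,0,0,0,60],[0,0,-20,0,0,0,60],[0,0,-20,0,0,0,60]]]'
python3 - <<'E'
from h import *
go(416,-145,110,.247)
E
```

```text
t: 14.4
ee_pos: [498.5, -436.0, 125.0]
orientation: [3.136, 0.076, 0.009]
ft_force: [-0.0, 0.2, 0.4]
width: 53.0
grasp_force: 0.0
shift [ -68.3 -294.8   13.1] turn [ 0.006 -0.005 -0.198] t 14.4 w 53.0
```

```bash
python3 -m inch '[[[-6,-25,2,0,0,-0.02,70],[-14,-62,3,0,0,-0.05,70],[-24,-105,4,0,0,-0.08,70],[-34,-148,5,0,0,-0.11,70],[-44,-192,8,0,0,-0.14,70],[-53,-232,10,0,0,-0.17,70],[-61,-265,12,0,0,-0.19,70],[-66,-286,15,0,0,-0.198,70],[-67,-293,20,0,0,-0.198,70],[-67,-293,20,0,0,-0.198,70]]]'
python3 - <<'E'
from h import *
from workcell import status,optics
go(416,-145,22,.247); o=status.get_obs()
d=optics.get_image('wrist'); b=cv2.cvtColor(d['frame'],cv2.COLOR_RGB2BGR); cv2.imwrite('pics/w4.png',b)
E
```

```text
t: 15.4
ee_pos: [414.8, -144.2, 99.5]
orientation: [-3.117, -0.388, 0.002]
ft_force: [0.7, 0.6, -0.1]
width: 61.4
grasp_force: 0.0
shift [ 1.1  1.1 77.5] turn [-0.001  0.001  0.001] t 15.4 w 61.4
```

View pics/w4.png

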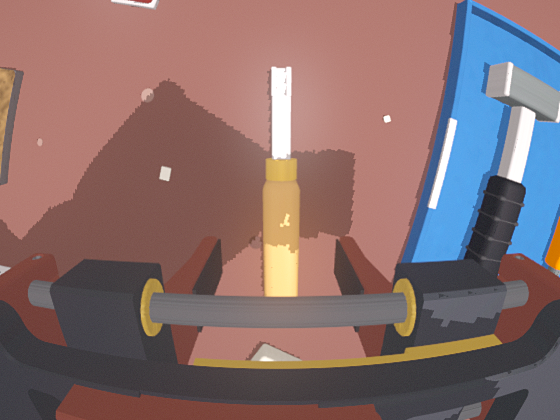

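The gouge is centred between the fingers at (281,230) and aligned. Next I go down and grip it.

```bash
python3 -m inch '[[[1,1,12,0,0,0,70],[1,1,32,0,0,0,70],[1,1,54,0,0,0,70],[1,1,69,0,0,0,70],[1,1,75,0,0,0,70],[1,1,76.5,0,0,0,70],[1,1,76.5,0,0,0,70],[1,1,76.5,0,0,0,0],[1,1,76.5,0,0,0,0],[1,1,76.5,0,0,0,0],[1,1,76.5,0,0,0,0],[1,1,76.5,0,0,0,0],[1,1,76.5,0,0,0,0]]]'
python3 - <<'E'
from h import *
from workcell import status
# gouge origin = TCP+15; tray yellow c (504,359) yaw -.004 ; target y -80
go(504-15,359-80,110,-.004); o=status.get_obs(); print(o['grasp_force'],o['moment'])
E
```

```text
t: 16.75
ee_pos: [416.6, -145.6, 23.9]
orientation: [3.117, 0.387, 0.001]
ft_force: [-1.4, 0.8, 3.6]
width: 25.7
grasp_force: 30.0
shift [ 174.  -394.   -86.1] turn [ 0.    -0.     0.251] t 16.75 w 25.7
30.000194907188416 [-0.01390039  0.09631633  0.02503115]
```

```bash
python3 -m inch '[[[0,0,-8,0,0,0,0],[0,0,-25,0,0,0,0],[5,-10,-46,0,0,0.01,0],[12,-28,-64,0,0,0.02,0],[22,-50,-78,0,0,0.03,0],[34,-78,-85,0,0,0.05,0],[48,-110,-86,0,0,0.07,0],[63,-144,-86,0,0,0.09,0],[79,-180,-86,0,0,0.11,0],[95,-216,-86,0,0,0.14,0],[111,-251,-86,0,0,0.16,0],[126,-285,-86,0,0,0.18,0],[140,-317,-86,0,0,0.2,0],[152,-345,-86,0,0,0.22,0],[162,-368,-86,0,0,0.24,0],[169,-384,-86,0,0,0.25,0],[173,-392,-86,0,0,0.251,0],[174,-394,-86,0,0,0.251,0],[174,-394,-86,0,0,0.251,0]]]'
python3 - <<'E'
from h import *
go(489,279,27,-.004)
E
```

```text
t: 18.65
ee_pos: [488.6, 278.6, 109.7]
orientation: [3.141, -0.006, -0.001]
ft_force: [-0.6, -0.1, -1.1]
width: 25.8
grasp_force: 30.0
shift [ 0.4 -0.5 82.7] turn [0. 0. 0.] t 18.65 w 25.8
```

```bash
python3 -m inch '[[[0,0,14,0,0,0,0],[0,0,34,0,0,0,0],[0,0,54,0,0,0,0],[0,0,69,0,0,0,0],[0,0,78,0,0,0,0],[0,0,81,0,0,0,0],[0,0,82.5,0,0,0,0],[0,0,83,0,0,0,0],[0,0,83,0,0,0,0],[0,0,83,0,0,0,30],[0,0,83,0,0,0,35],[0,0,83,0,0,0,50],[0,0,83,0,0,0,55],[0,0,83,0,0,0,55],[0,0,74,0,0,0,55],[0,0,50,0,0,0,55],[0,0,10,0,0,0,55],[0,0,0,0,0,0,90],[0,0,0,0,0,0,90],[0,0,0,0,0,0,90]]]'
python3 - <<'E'
from h import *
go(434,149,100,-.042)
E
```

```text
t: 20.65
ee_pos: [488.5, 278.8, 109.3]
orientation: [3.141, -0.007, -0.001]
ft_force: [-0.8, 0.6, 0.4]
width: 68.7
grasp_force: 0.0
shift [-54.  130.    9.4] turn [0.    0.    0.038] t 20.65 w 68.7
```

```bash
python3 -m inch '[[[-7,18,1,0,0,0.01,100],[-18,44,3,0,0,0.02,100],[-32,76,5,0,0,0.03,100],[-44,106,7,0,0,0.038,100],[-52,124,9,0,0,0.038,100],[-54,130,12,0,0,0.038,100],[-54,130,28,0,0,0.038,100],[-54,130,50,0,0,0.038,100],[-54,130,70,0,0,0.038,100],[-54,130,79,0,0,0.038,100],[-54,130,82,0,0,0.038,100],[-54,130,82,0,0,0.038,100],[-54,130,82,0,0,0.038,0],[-54,130,82,0,0,0.038,0],[-54,130,82,0,0,0.038,0],[-54,130,82,0,0,0.038,0],[-54,130,82,0,0,0.038,0]]]'
python3 - <<'E'
from h import *
go(504,359,110,-.004)
E
```

```text
t: 22.35
ee_pos: [434.7, 149.3, 28.2]
orientation: [-3.141, 0.066, -0.001]
ft_force: [-0.3, 0.9, 6.1]
width: 59.7
grasp_force: 29.9
shift [  60.4 -212.4  -81.7] turn [-0.    -0.001 -0.038] t 22.35 w 59.7
```

```bash
python3 -m inch '[[[0,0,-8,0,0,0,0],[0,0,-25,0,0,0,0],[2,-8,-46,0,0,0,0],[6,-22,-64,0,0,-0.01,0],[12,-42,-76,0,0,-0.01,0],[20,-70,-82,0,0,-0.02,0],[29,-102,-82,0,0,-0.03,0],[38,-135,-82,0,0,-0.038,0],[47,-165,-82,0,0,-0.038,0],[54,-190,-82,0,0,-0.038,0],[59,-206,-82,0,0,-0.038,0],[60,-212,-82,0,0,-0.038,0],[60,-212,-70,0,0,-0.038,0],[60,-212,-50,0,0,-0.038,0],[60,-212,-30,0,0,-0.038,0],[60,-212,-15,0,0,-0.038,0],[60,-212,-7,0,0,-0.038,0],[60,-212,-4,0,0,-0.038,0],[60,-212,-4,0,0,-0.038,0]]]'
python3 - <<'E'
from h import *
go(504,359,32,-.004)
E
```

```text
t: 24.25
ee_pos: [503.2, 357.9, 32.0]
orientation: [3.141, -0.007, -0.001]
ft_force: [0.7, 0.9, -0.8]
width: 59.7
grasp_force: 29.9
shift [ 0.8 -1.1  0. ] turn [ 0.     0.    -0.001] t 24.25 w 59.7
```

```bash
python3 -m inch '[[[0,0,0.8,0,0,0,0],[0,0,0.8,0,0,0,0],[0,0,0.8,0,0,0,70],[0,0,0.8,0,0,0,73],[0,0,0.8,0,0,0,85],[0,0,0.8,0,0,0,85],[0,0,0.8,0,0,0,85],[0,0,-8,0,0,0,85],[0,0,-30,0,0,0,85],[0,0,-70,0,0,0,85],[0,0,-95,0,0,0,75],[0,0,-98,0,0,0,75],[0,0,-98,0,0,0,75]]]'
python3 - <<'E'
from h import *
go(650,1.5,130,-.082)
E
```

```text
t: 25.55
ee_pos: [503.6, 358.8, 130.7]
orientation: [-3.141, 0.006, -0.002]
ft_force: [0.5, 0.4, 0.2]
width: 65.8
grasp_force: 0.0
shift [147.9 356.7   0.6] turn [-0.001 -0.002  0.078] t 25.55 w 65.8
```

```bash
python3 -m inch '[[[10,25,0,0,0,0.01,75],[25,60,0,0,0,0.02,75],[43,103,0,0,0,0.03,75],[62,150,0,0,0,0.04,75],[81,196,0,0,0,0.05,75],[100,242,0,0,0,0.06,75],[118,285,0,0,0,0.07,75],[133,322,0,0,0,0.078,75],[143,346,0,0,0,0.078,75],[148,357,0,0,0,0.078,75],[148,357,10,0,0,0.078,75],[148,357,20,0,0,0.078,75],[148,357,20,0,0,0.078,75]]]'
python3 - <<'E'
from h import *
from workcell import status,optics
go(650,1.5,29,-.082); o=status.get_obs()
d=optics.get_image('wrist'); b=cv2.cvtColor(d['frame'],cv2.COLOR_RGB2BGR); cv2.imwrite('pics/w5.png',b)
E
```

```text
t: 26.85
ee_pos: [647.6, 2.4, 107.1]
orientation: [-3.139, 0.127, 0.007]
ft_force: [-0.1, 0.4, -0.5]
width: 65.7
grasp_force: 0.0
shift [ 2.8  0.7 78. ] turn [0.    0.005 0.001] t 26.85 w 65.7
```

View pics/w5.png

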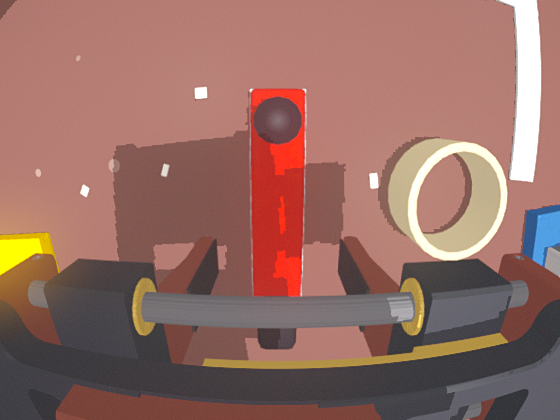

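The rasp is centred at (278,200) and aligned, and the right finger clears the tape (left edge at 388).

```bash
python3 -m inch '[[[2,0,14,0,0,0,75],[2,0,36,0,0,0,75],[2,0,58,0,0,0,75],[2,0,73,0,0,0,75],[2,0,79,0,0,0,75],[2,0,81,0,0,0,75],[2,0,81,0,0,0,75],[2,0,81,0,0,0,0],[2,0,81,0,0,0,0],[2,0,81,0,0,0,0],[2,0,81,0,0,0,0],[2,0,81,0,0,0,0],[2,0,81,0,0,0,0],[2,0,78,0,0,0,0],[2,0,73,0,0,0,0],[2,0,73,0,0,0,0]]]'
python3 - <<'E'
from h import *
from workcell import status
go(504,359+80,140,-.004); print(status.get_obs()['moment'])
E
```

```text
t: 28.5
ee_pos: [651.7, 0.5, 36.9]
orientation: [3.139, -0.129, 0.0]
ft_force: [-0.2, -0.9, -3.6]
width: 37.7
grasp_force: 30.0
shift [-183.2 -424.8 -103.2] turn [ 0.    -0.    -0.078] t 28.5 w 37.7
[ 0.0101676  -0.02731469 -0.04569645]
```

```bash
python3 -m inch '[[[0,0,-10,0,0,0,0],[-1,-2,-28,0,0,0,0],[-4,-10,-50,0,0,0,0],[-11,-26,-72,0,0,0,0],[-21,-50,-90,0,0,-0.01,0],[-34,-80,-100,0,0,-0.01,0],[-49,-114,-103,0,0,-0.02,0],[-65,-150,-103,0,0,-0.03,0],[-81,-187,-103,0,0,-0.03,0],[-97,-224,-103,0,0,-0.04,0],[-113,-261,-103,0,0,-0.05,0],[-128,-297,-103,0,0,-0.05,0],[-143,-331,-103,0,0,-0.06,0],[-156,-361,-103,0,0,-0.07,0],[-167,-387,-103,0,0,-0.07,0],[-175,-407,-103,0,0,-0.078,0],[-180,-419,-103,0,0,-0.078,0],[-183,-425,-103,0,0,-0.078,0],[-183,-425,-103,0,0,-0.078,0]]]'
python3 - <<'E'
from h import *
go(504,439,33,-.004)
E
```

```text
t: 30.4
ee_pos: [504.1, 439.6, 140.2]
orientation: [-3.141, 0.006, -0.001]
ft_force: [-0.1, -0.0, -4.6]
width: 38.0
grasp_force: 30.0
shift [ -0.2   0.6 107.2] turn [-0. -0.  0.] t 30.4 w 38.0
```

```bash
python3 -m inch '[[[0,0,14,0,0,0,0],[0,0,36,0,0,0,0],[0,0,60,0,0,0,0],[0,0,80,0,0,0,0],[0,0,94,0,0,0,0],[0,0,102,0,0,0,0],[0,0,105.5,0,0,0,0],[0,0,107,0,0,0,0],[0,0,107.8,0,0,0,0],[0,0,107.8,0,0,0,0],[0,0,107.8,0,0,0,44],[0,0,107.8,0,0,0,47],[0,0,107.8,0,0,0,55],[0,0,107.8,0,0,0,55],[0,0,107.8,0,0,0,55],[0,0,98,0,0,0,55],[0,0,75,0,0,0,55],[0,0,30,0,0,0,55],[0,0,-10,0,0,0,55],[0,0,-40,0,0,0,55]]]'
python3 -m inch '[[[-10,30,-10,0,0,0,55],[-30,80,-30,0,0,0,55],[-50,130,-50,0,0,0,55],[-70,170,-70,0,0,0,55],[-80,190,-80,0,0,0,55],[-80,190,-80,0,0,0,55]]]'
python3 - <<'E'
from h import *
from workcell import status,optics
for n in('top','side'):
    d=optics.get_image(n); b=cv2.cvtColor(d['frame'],cv2.COLOR_RGB2BGR)
    if n=='side': b=cv2.resize(b[130:380,200:400],None,fx=2.4,fy=2.4)
    cv2.imwrite(f'pics/{n}9.png',b)
E
```

```text
t: 32.4
ee_pos: [504.9, 439.9, 183.2]
orientation: [-3.14, 0.007, -0.004]
ft_force: [-0.1, 0.2, 0.6]
width: 48.4
grasp_force: 0.0
t: 33.0
ee_pos: [422.3, 247.1, 262.2]
orientation: [-3.141, 0.01, -0.003]
ft_force: [0.6, 0.3, 1.0]
width: 48.1
grasp_force: 0.0
```

View pics/top9.png

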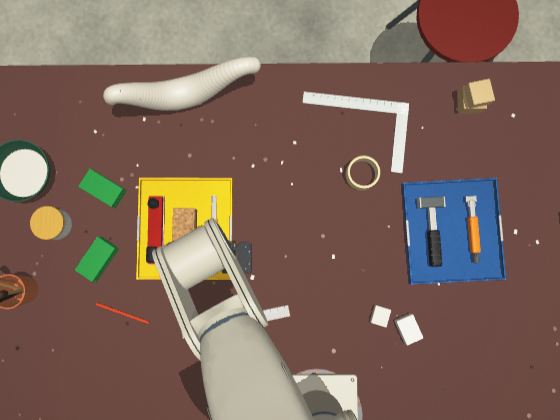

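View pics/side9.png

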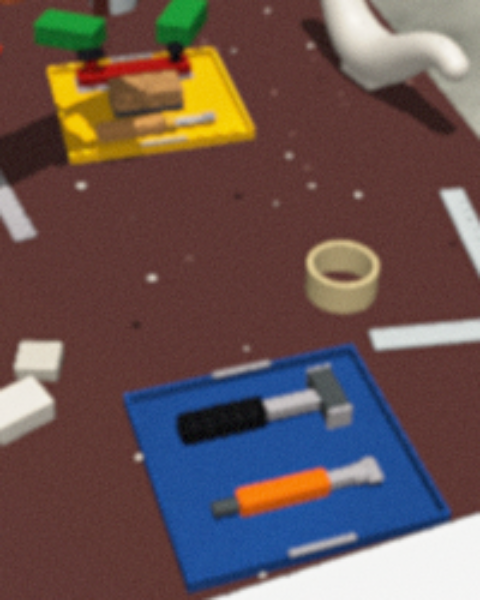

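The top and side views show all five tools flat and lengthwise in the right trays: rasp at (155,230), block at (184,222), gouge at (214,215), hammer at (433,232) and chisel at (473,230). The tape is unmoved at (362,172), and the arm touches nothing.

```bash
python3 -m inch '[[[0,0,0,0,0,0,55],[0,0,0,0,0,0,55],[0,0,0,0,0,0,55],[0,0,0,0,0,0,55]]]' >/dev/null; python3 -c "
from workcell import ctrl;print(ctrl.close_job())"
```

```text
the job is handed in; nothing more can be done
None
```

Both kits are made up and handed in at about 33 s: hammer and chisel in the blue tray; rasp, cork block and gouge in the yellow; all look flat and lengthwise in the last pictures, with the tape where it was (no verdict was returned).

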